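# Zero the desk thickness gauge and hold its jaw open at the third click

### The arm

A 7-joint arm with a two-finger parallel gripper is mounted at the origin on the work surface; the furniture and walls round the work are solid. World frame = base frame: x ahead of the robot, y to its left, z up, the work surface at z = 0. Lengths are in m, angles in rad, forces in N, time in s.
With the tool pointing down it reaches from about 0.425 to 0.925 m from the base axis. Payload 6.8 kg.
Tool frame: the origin (TCP) lies at the very end of the fingers, on their centre line; the grasp point (between the pads) lies 19 mm behind it; y points along the fingers, x is the direction in which the jaws open and shut, and the axes are right-handed (so a half turn about y gives the same grasp; the last joint's range is limited). The gripper opens to 85 mm and grips with 20 to 120 N. Pads are 22 mm wide; open, the fingers measure 114 mm over their backs; the gripper's body (76 mm by 85 mm) begins 54 mm behind the grasp point. The pads swing forward as they close: fully open they stand 13 mm farther back than shut.
Start: joints at [1.08, 0.477, 0.022, 1.555, -0.011, 1.109, -0.083], TCP at [0.252, -0.626, 0.231] pointing down, gripper open.
Joint ranges: [-2.96, 2.96], [-0.34, 2.1], [-1.41, 1.46], [0.24, 2.44], [-1.37, 4.51], [0.17, 1.92], [-2.96, 2.96]. Speed limits (rad/s): [2.39, 2.39, 3.14, 3.14, 3.14, 3.14, 3.14].

### API

Orientations are given as a rotation vector (axis times angle).
In Python, from bench import r, imaging gives the robot as it stands.
- The arm moves only by the shell command python3 -m jog 'ROWS' [FORCE]. ROWS is text: rows parted by semicolons, each of 7 numbers parted by spaces: the turn, a rotation vector about the tool's x, y, z in degrees, then the shift along the tool's x, y, z in mm, then the opening, from 0 (shut) to 1 (fully open). A call has exactly 5 rows; each row shifts and turns the commanded pose from where the row before left it, along the tool's axes as they then stand; what a row does not reach is not made up. A row lasts 1/12 s, in which the tool goes at most 41.7 mm and 7.16 degrees, less where a joint would pass 70% of its speed; a pose out of reach is approached as far as the arm can. A call with a gripper value outside its range is refused whole. The fingers move at their own pace and stop on an object; FORCE is the grip in N (left out, the last holds). Time passes only in rows, so rows that do not move let the fingers close, or fill a call up. It gives the time, the measured TCP pose, the force and the opening at its end, in the units of the state.
- r.get_obs(): the state, without advancing time (a new reading comes with each control period).
- imaging.grab_frame(name): name is "scene" or "top"; returns a dict with "color" (384x512x3 uint8, red, green, blue), "z_map" (384x512 float32, m along the optical axis (not along the pixel's ray), 0 where there is no reading), "fx", "fy", "cx", "cy" (pixels), "world_to_cam" (4x4, takes a point from world to camera coordinates). Camera axes: x right, y up, looking along -z (the intrinsics and any distortion apply to the point x, -y, -z); pixel columns grow to the right and rows downward; lengths in m; the calibration is good to about 2 mm. A picture is of the moment at which its call begins.
- r.hand_in(): hands the job in, once; it reports no verdict.
The state is a dict: "clock": time; "joints": joint angles; "qvel": joint speeds; "tau": joint torques, N m; "tcp_pos": TCP position; "orientation": TCP orientation; "contact_force": force on the tool from outside, world axes, zero at the start; "moment": the same for the moment, N m; "grip_width": finger opening in m.
Only numpy, scipy, OpenCV 4.12 (cv2) and the standard library are available. Lean on these libraries where they do the work, as an engineer would, in place of code of your own. Each camera call takes 0.05 s, during which the arm holds its last target.

### The job

Make the paper thickness gauge ready for me: first, with its thumb lever untouched, turn the dial's bezel until the zero mark lines up with the pointer. Then press the thumb lever down past its first two clicks to the third and keep holding it there against its spring, not pushed on to the end stop, so that I can slip a card pad into the open jaw; finish while still holding it, with the dial still set and the things on the desk round the gauge left alone.

Things in the scene. Friction and masses are not known exactly. Their poses are not given: they have to be found in the camera images.
- gauge: Grey thickness gauge fixed to the desk: base 125 x 100 mm, column at its far side, 46 mm wide arm (top 92 mm high) over the base, flat round dial on the arm (top 124 mm), thumb lever on the right. Origin on the desk under the dial's axis; x towards the column, y left (lever towards -y), z up. A thin notched index plate stands 14 mm to the +x side of the lever, up to 106 mm from the dial axis.
- bezel (a joint): Turning angle (rad) of the dial's bezel and face about the vertical dial axis, growing anticlockwise from above, range -1.7 to 1.7. At 0 the zero mark is exactly at the resting pointer (reads zero). Starts at 0.6 to 1.3, so it must be turned clockwise; stays where it is left (friction 0.04 N m). The face has 30 divisions of 0.21 rad.
- bezel_grip (a point): Centre of the round knurled bezel, 62 mm in diameter and 22 mm high (its top is 11 mm above this point, its lower edge 11 mm below, 10 mm clear of the arm under it). It can be gripped across any diameter from above; lining the fingers up near the gauge's x axis keeps them clear of the lever.
- zero_mark (a point): The zero mark: a bold black bar 3.4 mm wide on the face that runs out over the bezel's rim; this point is on top of the rim, 28 mm from the axis. It turns with the bezel.
- pointer_tip (a point): Tip of the thin black pointer on the dial, 19 mm from the axis. While the lever is at rest it points along the gauge's +x (towards the column). It turns clockwise, 4 rad per rad of lever, when the lever is pressed.
- lift_lever (a joint): Angle (rad) the thumb lever is pressed down: 0 at rest, clicks at 0.17, 0.34 and 0.51, end stop 0.70. Pivot axis along the gauge's x, 38 mm right (-y) of the dial axis, 82 mm high. At rest it slopes up 0.45 rad towards its end; at click 3 it is nearly level. A spring always returns it when let go: 4 N at the pad at rest, 7 N at click 3, plus or minus 2 N passing each click.
- lever_pad (a point): Middle of the top of the lever's black thumb pad, 30 x 32 mm, 100 mm from the pivot and 6 mm above the lever's centre line. At rest about 131 mm above the desk, at the third click about 82 mm. Press it straight down from above; it shifts about 13 mm away from the gauge on the way.
- scissors: Scissors, 87 x 199 x 9 mm, with blue handles, lying loose on the desk beyond the gauge; leave them alone. Origin at the centre of their underside, blades and handles along y.
- usb_stick: Black memory stick, 18 x 48 x 8 mm, loose on the desk; leave it alone. Origin at the centre of its underside.
- glue_stick: Glue stick, 24 mm in diameter, 92 mm tall, standing on the desk; leave it alone. Origin at the centre of its underside.

How it is judged:
On the way, in this order (a step that is already met when the one before it is completed fails the run):
1. the bezel is turned until the zero mark is at the pointer (within half a division, 0.1 rad), with the lever at rest (value of joint bezel between -0.1 and 0.1 rad and value of joint lift_lever below 0.06 rad), for 0.3 s.
2. the lever is pressed to the third click by the fingers (value of joint lift_lever between 0.45 and 0.59 rad and contact force between lift_lever and the fingers above 2 N), for 0.3 s.
At the end, for the whole second after the job is handed in: The fingers hold the lever down at the third click (0.45 to 0.59 rad) with more than 2 N, and the bezel's zero mark is still within 0.1 rad of the pointer's resting direction (all of step 2 and value of joint bezel between -0.1 and 0.1 rad); the arm keeps its last pose, push and grip.
It fails at once if the lever is pressed before the dial is zeroed (value of joint lift_lever above 0.12 rad and (value of joint bezel above 0.1 rad or value of joint bezel below -0.1 rad)).
It fails at once if the scissors, the memory stick or the glue stick is moved more than 25 mm, or the glue stick is knocked over (distance of any of scissors, usb_stick, glue_stick from where it was at the start of the episode above 0.025 m or angle between glue_stick's own z axis and vertical above 0.5 rad).
It also fails if it takes over 43 s, if anything falls off the work surface, if the arm or the gripper's body presses on something with over 40 N, if the wrist force passes 120 N, or if a joint passes its speed limit or range.

## Working session

There is one attempt and no reset: what is moved stays moved. The work goes in short steps, Python scripts to look and compute and a shell command to move; the robot and the scene stay as the last step left them, time stands still between calls to the robot, and variables do not carry over. Pictures are saved under pics/ and viewed, and the job is handed in when it is done.

```bash
ls; mkdir -p pics
python3 - <<'E'
from bench import r, imaging
import cv2,numpy as np
print(r.get_obs())
for n in("scene","top"):
    f=imaging.grab_frame(n); cv2.imwrite(f"pics/{n}0.png",f["color"][:,:,::-1])
    np.savez(f"{n}0.npz",**f)
    print(n,f["fx"],f["fy"],f["cx"],f["cy"],f["world_to_cam"].round(3).tolist(),[k for k in f])
E
```

```text
pics
{'clock': 0.0, 'joints': array([ 1.07993925,  0.47777506,  0.02235805,  1.55644719, -0.01152176,
        1.10929066, -0.08310615]), 'qvel': array([ 2.65309609e-04, -4.08606845e-04, -1.34251782e-03,  7.38594455e-04,
       -1.18988495e-03, -7.37235914e-05, -1.15688479e-04]), 'tau': array([-7.13139470e-04, -5.96448326e+01,  1.60770692e+00, -2.81199718e+01,
        1.24880439e-02,  9.28998808e-03, -4.88301964e-06]), 'tcp_pos': array([ 0.25186167, -0.62561944,  0.23034465]), 'orientation': array([-1.36538422,  0.92395975, -0.92140528]), 'contact_force': array([-1.08912016,  0.02894369,  0.00276823]), 'moment': array([0.03061982, 0.01555654, 0.03797915]), 'grip_width': 0.08526566329882933}
scene 361.76950084845043 361.76950084845043 253.74469146332726 187.57200212488175 [[-0.76, -0.65, 0.007, 0.356], [0.268, -0.304, 0.914, -0.333], [-0.592, 0.697, 0.405, -0.522], [0.0, 0.0, 0.0, 1.0]] ['color', 'z_map', 'fx', 'fy', 'cx', 'cy', 'world_to_cam']
top 379.9152206423457 379.9152206423457 265.4374296614018 187.90575650050997 [[0.008, -1.0, -0.022, -0.178], [0.999, 0.007, 0.033, -0.617], [-0.033, -0.022, 0.999, -1.045], [0.0, 0.0, 0.0, 1.0]] ['color', 'z_map', 'fx', 'fy', 'cx', 'cy', 'world_to_cam']
```

View pics/scene0.png

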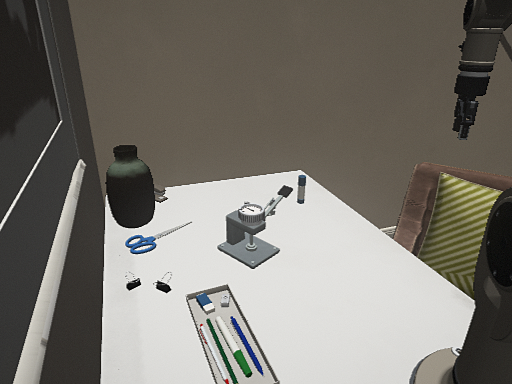

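View pics/top0.png

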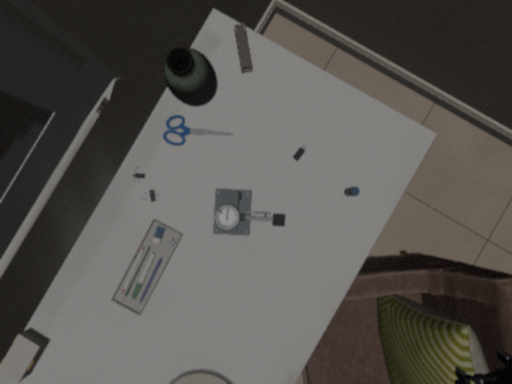

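```bash
python3 - <<'E'
import cv2
a=cv2.imread('pics/top0.png')
cv2.imwrite('pics/top0z.png',cv2.resize(a[120:300,150:390],None,fx=3.2,fy=3.2,interpolation=cv2.INTER_CUBIC))
E
cat > h.py <<'E'
import numpy as np
def ray(f,u,v):
    d=np.array([(u-f["cx"])/f["fx"],-(v-f["cy"])/f["fy"],-1.])
    M=np.asarray(f["world_to_cam"]);R=M[:3,:3];o=-R.T@M[:3,3];return o,R.T@d
def onz(f,u,v,z):
    o,d=ray(f,u,v);return o+d*(z-o[2])/d[2]
def proj(f,p):
    M=np.asarray(f["world_to_cam"]);c=M[:3,:3]@p+M[:3,3]
    return f["cx"]+f["fx"]*c[0]/-c[2],f["cy"]-f["fy"]*c[1]/-c[2]
E
python3 - <<'E'
import cv2,numpy as np
from h import *
a=cv2.imread('pics/top0.png')
z=cv2.resize(a[180:245,200:300],None,fx=8,fy=8,interpolation=cv2.INTER_CUBIC)
z=np.clip(z.astype(float)*1.4,0,255).astype(np.uint8)
cv2.imwrite('pics/top0zz.png',z)
a=cv2.imread('pics/scene0.png')
cv2.imwrite('pics/scene0zz.png',cv2.resize(a[170:280,200:320],None,fx=5.4,fy=5.4,interpolation=cv2.INTER_CUBIC))
E
```

```text
(no output)
```

View pics/top0zz.png

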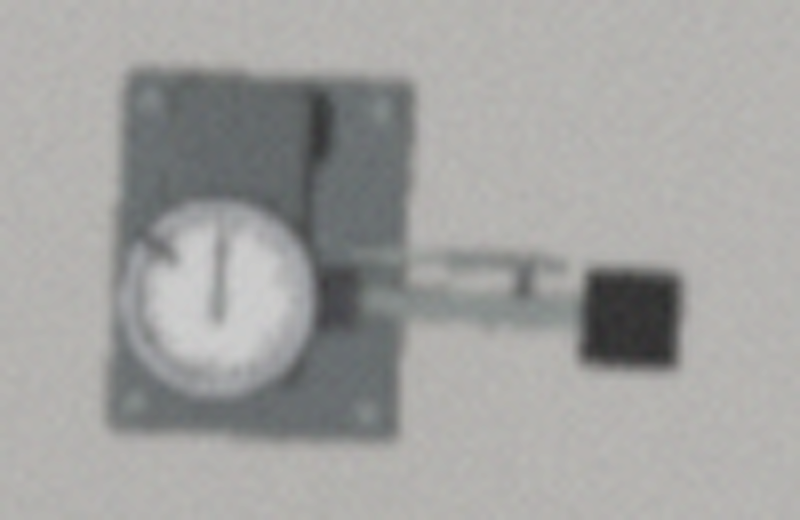

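View pics/scene0zz.png

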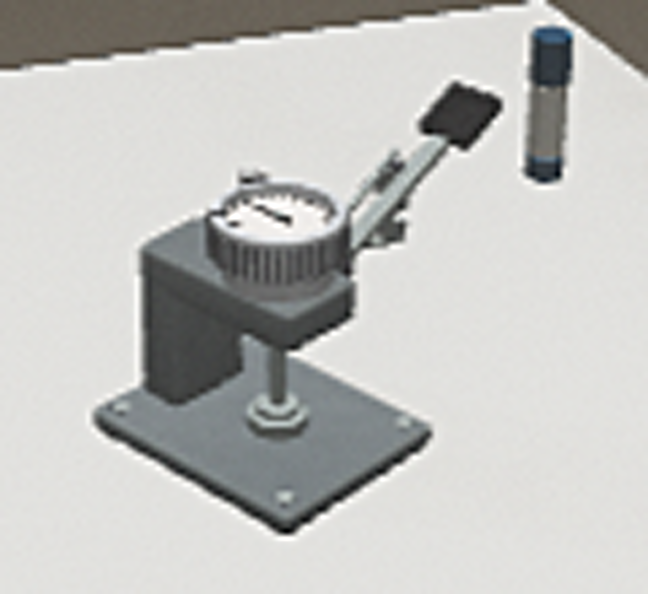

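The top view shows the dial centre near zoom pixel (220, 298), the pointer up at (222, 225), the zero mark at upper left (150, 243) and the lever pad at (632, 320). I'll measure these properly.

Run:
```python
import cv2,numpy as np
from h import *
f=dict(np.load('top0.npz')); s=dict(np.load('scene0.npz'))
zz=lambda x,y:(200+(x+.5)/8-.5,180+(y+.5)/8-.5)
M=f["world_to_cam"];print("cam",-M[:3,:3].T@M[:3,3])
g=cv2.cvtColor(f["color"],cv2.COLOR_RGB2GRAY)
crop=cv2.GaussianBlur(cv2.resize(g[180:245,200:300],None,fx=8,fy=8,interpolation=cv2.INTER_CUBIC),(0,0),5)
# base: mask not desk
base=[zz(*p) for p in[(130,70),(412,80),(398,438),(110,432)]]
P=np.array([onz(f,u,v,0.008) for u,v in base]);print("base",P.round(4).tolist())
ex=(P[0]+P[1]-P[2]-P[3]);print("yaw x", np.arctan2(ex[1],ex[0]))
ey=(P[0]+P[3]-P[1]-P[2]);print("yaw from y",np.arctan2(-ey[0],ey[1]), np.linalg.norm(ex)/2,np.linalg.norm(ey)/2)
# pad
m=((crop<48)).astype(np.uint8); n,l,st,c=cv2.connectedComponentsWithStats(m)
for i in range(1,n):
  if st[i,4]>500: print("dark",c[i],st[i])
i=max(range(1,n),key=lambda i:st[i,4]); pad=onz(f,*zz(*c[i]),0.131);print("pad",pad)
# bezel circle: dial at scene
ex=None
cs=cv2.HoughCircles(crop,cv2.HOUGH_GRADIENT,1,200,param1=60,param2=15,minRadius=80,maxRadius=110);print(cs)
cx,cy,_=cs[0,0]
print("dial hough",onz(f,*zz(cx,cy),0.120))
for nm,p in dict(mark_in=(172,256),mark_out=(143,236),ptip=(222,222),ptail=(217,322)).items():
  q=onz(f,*zz(*p),0.124);print(nm,q)
```

```text
cam [ 0.58388084 -0.19633024  1.06066351]
base [[0.6164, -0.0347, 0.008], [0.6136, -0.1328, 0.008], [0.4899, -0.1291, 0.008], [0.4909, -0.0293, 0.008]]
yaw x -0.03629140484366803
yaw from y -0.019144598269481294 0.12471081230029393 0.09903468317919259
dark [629.91672585 318.97993608] [ 591  281   80   78 5632]
pad [ 0.53774571 -0.20747821  0.131     ]
NoneTraceback (most recent call last):
  File "<stdin>", line 21, in <module>
TypeError: 'NoneType' object is not subscriptable
```

Run:
```python
import cv2,numpy as np
from h import *
f=dict(np.load('top0.npz'))
# depth-based: points in height bands
v,u=np.mgrid[180:245,200:300]; z=f["z_map"][180:245,200:300].astype(float)
c=np.stack([(u-f["cx"])/f["fx"]*z,-(v-f["cy"])/f["fy"]*z,-z],-1)
M=f["world_to_cam"];w=(c-M[:3,3])@M[:3,:3]
k=(w[...,2]>.115)&(w[...,2]<.132)
n,l,st,ce=cv2.connectedComponentsWithStats(k.astype(np.uint8))
for i in range(1,n):
  if st[i,4]>8:
    p=w[l==i];print(st[i],p.mean(0).round(4),p.min(0).round(4),p.max(0).round(4),np.median(p[:,2]))
    q=cv2.minEnclosingCircle(p[:,:2].astype(np.float32));print(q)
```

```text
[ 15  24  25  26 503] [ 0.5436 -0.0807  0.1212] [ 0.5125 -0.1108  0.115 ] [ 0.5743 -0.0509  0.1282] 0.12069133167438913
((0.5437461733818054, -0.08079615235328674), 0.03158429637551308)
[66 33 16 13 93] [ 0.5396 -0.1972  0.1263] [ 0.5239 -0.214   0.1152] [ 0.5535 -0.1771  0.132 ] 0.1277892857772021
((0.5419769287109375, -0.197093203663826), 0.02050682343542576)
```

Run:
```python
import numpy as np
from h import *
f=dict(np.load('top0.npz'))
zz=lambda x,y:(200+(x+.5)/8-.5,180+(y+.5)/8-.5)
c=np.array([.5437,-.0808])
for nm,p in dict(mark_in=(172,256),mark_out=(143,236),ptip=(222,222),ptail=(217,322)).items():
  q=onz(f,*zz(*p),0.124);d=q[:2]-c;print(nm,q,np.hypot(*d),np.arctan2(d[1],d[0]))
from scipy.spatial.transform import Rotation as R
print(R.from_rotvec([-1.36538422,0.92395975,-0.92140528]).as_matrix().round(3))
```

```text
mark_in [ 0.5554771  -0.06619321  0.124     ] 0.018763217380569505 0.8922401577748968
mark_out [ 0.56156246 -0.05714073  0.124     ] 0.029645047710556392 0.9241106572714716
ptip [ 0.56608946 -0.08153964  0.124     ] 0.02240167634126578 -0.033023191344659884
ptail [ 0.53528652 -0.08034933  0.124     ] 0.008425542306962993 3.0880790378792686
[[ 0.373 -0.001  0.928]
 [-0.928  0.002  0.373]
 [-0.002 -1.    -0.   ]]
```

```bash
for i in 1 ; do python3 -m jog '0 0 0 -26 0 31 1;0 0 0 -26 0 31 1;0 0 0 -26 0 31 1;0 0 0 -26 0 31 1;0 0 0 -26 0 31 1' 40; done
```

```text
clock: 0.52
tcp_pos: [0.3477, -0.4457, 0.2309]
orientation: [-1.366, 0.923, -0.922]
contact_force: [0.9, -1.2, -0.2]
grip_width: 0.0855
```

```bash
python3 -m jog '0 0 0 -26 0 31 1;0 0 0 -26 0 31 1;0 0 0 -26 0 31 1;0 0 0 -26 0 31 1;0 0 0 -26 0 31 1'; python3 -m jog '0 0 0 -26 0 31 1;0 0 0 -26 0 31 1;0 0 0 -26 0 31 1;0 0 0 -26 0 31 1;0 0 0 0 0 0 1'; python3 -m jog '0 -7 0 0 0 0 1;0 -7 0 0 0 0 1;0 -7 0 0 0 0 1;0 -7 0 0 0 0 1;0 -7 0 0 0 0 1';python3 -m jog '0 -7 0 0 0 0 1;0 -7 0 0 0 0 1;0 -7 0 0 0 0 1;0 -7 0 0 0 0 1;0 -7 0 0 0 0 1'
python3 -m jog '0 -7 0 0 0 0 1;0 -7 0 0 0 0 1;0 -7 0 0 0 0 1;0 0 0 0 0 0 1;0 0 0 0 0 0 1'
cat >> h.py <<'E'
def st():
    from bench import r
    from scipy.spatial.transform import Rotation as R
    o=r.get_obs();T=R.from_rotvec(o["orientation"]).as_matrix()
    print(o["clock"],"tcp",o["tcp_pos"].round(4),"xang deg",np.degrees(np.arctan2(T[1,0],T[0,0])).round(2),"down",T[:,1].round(3),"F",o["contact_force"].round(1),"w",o["grip_width"],"j",o["joints"].round(2))
    return o,T
def to(p):
    o,T=st();print("tool mm",(T.T@(np.array(p)-o["tcp_pos"])*1000).round(1))
E
python3 -c "
from h import *;to([.5437,-.0808,.16])"
```

```text
clock: 0.93
tcp_pos: [0.4428, -0.2673, 0.2312]
orientation: [-1.366, 0.923, -0.923]
contact_force: [1.1, 0.8, 0.3]
grip_width: 0.0851
clock: 1.35
tcp_pos: [0.5222, -0.1169, 0.2315]
orientation: [-1.365, 0.913, -0.913]
contact_force: [0.8, 1.1, 1.1]
grip_width: 0.0854
clock: 1.77
tcp_pos: [0.5183, -0.1266, 0.2309]
orientation: [-1.524, 0.448, -0.447]
contact_force: [-0.2, 0.4, -0.0]
grip_width: 0.0855
clock: 2.18
tcp_pos: [0.5183, -0.1267, 0.2309]
orientation: [-1.57, -0.031, 0.032]
contact_force: [-0.3, -0.6, -0.8]
grip_width: 0.0855
clock: 2.6
tcp_pos: [0.5184, -0.1267, 0.231]
orientation: [-1.548, -0.31, 0.311]
contact_force: [-0.2, -0.5, -0.7]
grip_width: 0.085
2.6 tcp [ 0.5184 -0.1267  0.231 ] xang deg 22.7 down [-0.001  0.    -1.   ] F [-0.2 -0.5 -0.7] w 0.08499221994557087 j [ 0.55  0.29 -0.51  1.87  0.16  1.03  0.37]
tool mm [41.  71.  32.5]
```

```bash
python3 -m jog '0 -3 0 0 0 0 1;0 0 0 20 0 18 1;0 0 0 19 0 16 1;0 0 0 0 0 0 1;0 0 0 0 0 0 1'
python3 -m jog '0 0 0 0 25 0 1;0 0 0 0 25 0 1;0 0 0 0 21 0 1;0 0 0 0 0 0 1;0 0 0 0 0 0 1'
python3 - <<'E'
from h import *
to([.5437,-.0808,.096])
import cv2
from bench import imaging
f=imaging.grab_frame("scene")
cv2.imwrite('pics/s1.png',cv2.resize(f["color"][130:260,180:330,::-1],None,fx=5,fy=4.6,interpolation=cv2.INTER_CUBIC))
E
```

```text
clock: 3.02
tcp_pos: [0.5393, -0.0772, 0.2313]
orientation: [-1.541, -0.355, 0.355]
contact_force: [-0.2, -1.0, 0.2]
grip_width: 0.0852
clock: 3.43
tcp_pos: [0.5379, -0.0797, 0.1596]
orientation: [-1.541, -0.351, 0.355]
contact_force: [0.5, -0.0, 0.1]
grip_width: 0.0853
3.4333 tcp [ 0.5379 -0.0797  0.1596] xang deg 25.79 down [-0.003 -0.    -1.   ] F [ 0.5 -0.   0.1] w 0.08533610728924379 j [ 0.45  0.39 -0.51  1.91  0.24  0.9   0.26]
tool mm [ 4.9 63.6 -3.6]
```

View pics/s1.png

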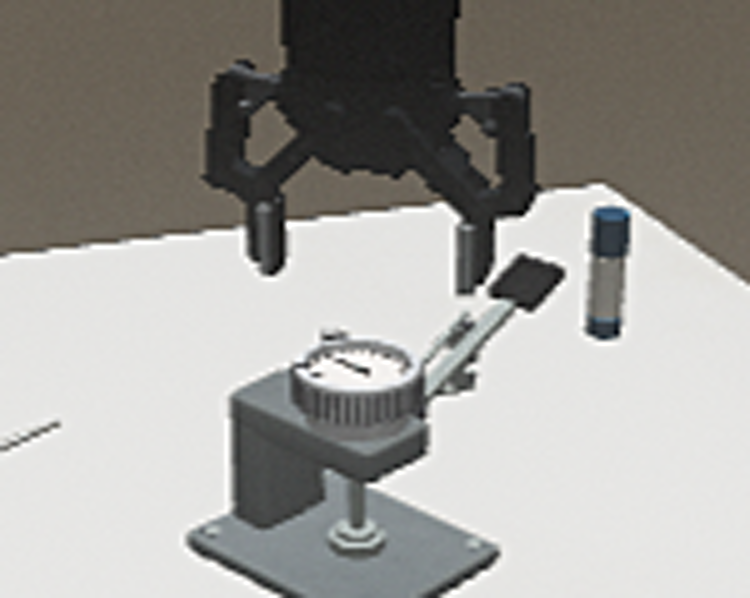

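Run:
```python
from h import *
f=dict(np.load('scene0.npz'));c=np.array([.5379,-.0797,.1596]);d=np.array([np.cos(.45),np.sin(.45),0])
for z in(.1596,.1726):
  for s in(-.05,.05):
    u,v=proj(f,c*[1,1,0]+[0,0,z]+s*d);print(z,s,u,v,(u-180)*5,(v-130)*4.6)
```

```text
0.1596 -0.05 275.0649140753859 198.02178999010408 475.3245703769295 312.9002339544788
0.1596 0.05 232.97847032949966 193.03062144096978 264.8923516474983 289.940858628461
0.1726 -0.05 275.24513119016467 192.81173323894183 476.22565595082335 288.93397289913236
0.1726 0.05 232.88903206019714 187.93213855191252 264.44516030098566 266.48783733879753
```

```bash
python3 -m jog '0 0 0 5 0 -3 1;0 0 0 0 0 -0.5 1;0 0 0 0 15 0 1;0 0 0 0 15 0 1;0 0 0 0 0 0 1'
python3 -m jog '0 0 0 0 15 0 1;0 0 0 0 12 0 1;0 0 0 0 8 0 1;0 0 0 0 0 0 1;0 0 0 0 0 0 1';  python3 - <<'E'
from h import *
to([.5437,-.0808,.093])
import cv2
from bench import imaging
f=imaging.grab_frame("scene")
cv2.imwrite('pics/s2.png',cv2.resize(f["color"][130:260,180:330,::-1],None,fx=5,fy=4.6,interpolation=cv2.INTER_CUBIC))
E
```

```text
clock: 3.9
tcp_pos: [0.5441, -0.08, 0.129]
orientation: [-1.541, -0.353, 0.356]
contact_force: [-0.7, 0.2, 0.3]
grip_width: 0.0848
clock: 4.32
tcp_pos: [0.5449, -0.0797, 0.0953]
orientation: [-1.541, -0.354, 0.355]
contact_force: [0.3, 0.3, 0.4]
grip_width: 0.0858
4.3167 tcp [ 0.5449 -0.0797  0.0953] xang deg 25.93 down [-0.001  0.    -1.   ] F [0.3 0.3 0.4] w 0.08580228110057679 j [ 0.41  0.49 -0.48  1.94  0.31  0.78  0.21]
tool mm [-1.6  2.3 -0.5]
```

View pics/s2.png

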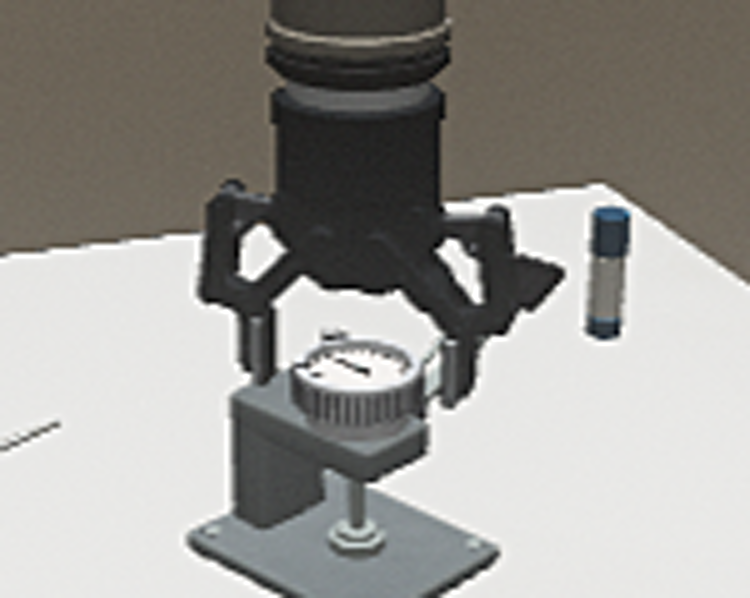

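The fingers straddle the bezel at zoom (255, 360) and (460, 375), clear of the lever. I'll close them.

```bash
python3 -m jog '0 0 0 -1.5 2 -0.5 1;0 0 0 0 0 0 0.5;0 0 0 0 0 0 0.5;0 0 0 0 0 0 0.5;0 0 0 0 0 0 0.5' 35
python3 -m jog '0 0 0 0 0 0 0.5;0 0 0 0 0 0 0.5;0 0 0 0 0 0 0.5;0 0 0 0 0 0 0.5;0 0 0 0 0 0 0.5'; python3 -c "
from h import *;to([.5437,-.0808,.093])"
```

```text
clock: 4.78
tcp_pos: [0.5453, -0.0805, 0.0944]
orientation: [-1.542, -0.357, 0.353]
contact_force: [1.4, 0.8, 5.9]
grip_width: 0.0612
clock: 5.2
tcp_pos: [0.5452, -0.0805, 0.0944]
orientation: [-1.542, -0.357, 0.353]
contact_force: [1.7, 0.8, 5.6]
grip_width: 0.0604
5.2 tcp [ 0.5452 -0.0805  0.0944] xang deg 25.94 down [ 0.003  0.    -1.   ] F [1.7 0.8 5.6] w 0.060359088442753256 j [ 0.41  0.49 -0.48  1.95  0.31  0.77  0.21]
tool mm [-1.5  1.4  0.4]
```

```bash
python3 -m jog '0 0 0 0 -1 0 0.5;0 5 0 0 0 0 0.5;0 5 0 0 0 0 0.5;0 5 0 0 0 0 0.5;0 5 0 0 0 0 0.5'
python3 -m jog '0 5 0 0 0 0 0.5;0 5 0 0 0 0 0.5;0 5 0 0 0 0 0.5;0 5 0 0 0 0 0.5;0 5 0 0 0 0 0.5'
python3 -m jog '0 5 0 0 0 0 0.5;0 0 0 0 0 0 0.5;0 0 0 0 0 0 0.5;0 0 0 0 0 0 0.5;0 0 0 0 0 0 0.5';  python3 - <<'E'
from h import *
to([.5437,-.0808,.093])
import cv2
from bench import imaging
f=imaging.grab_frame("scene")
cv2.imwrite('pics/s3.png',cv2.resize(f["color"][150:250,190:310,::-1],None,fx=6,fy=6,interpolation=cv2.INTER_CUBIC))
f=imaging.grab_frame("top")
cv2.imwrite('pics/t3.png',cv2.resize(f["color"][180:245,200:300,::-1],None,fx=7,fy=7,interpolation=cv2.INTER_CUBIC))
E
```

```text
clock: 5.62
tcp_pos: [0.5452, -0.0805, 0.0945]
orientation: [-1.569, -0.08, 0.076]
contact_force: [4.3, 0.4, -2.4]
grip_width: 0.0608
clock: 6.03
tcp_pos: [0.5451, -0.0805, 0.0945]
orientation: [-1.554, 0.262, -0.266]
contact_force: [4.0, 0.9, -2.8]
grip_width: 0.0607
clock: 6.45
tcp_pos: [0.5451, -0.0805, 0.0945]
orientation: [-1.545, 0.325, -0.328]
contact_force: [4.9, 1.9, -2.8]
grip_width: 0.0608
6.45 tcp [ 0.5451 -0.0805  0.0945] xang deg -23.87 down [ 0.002  0.    -1.   ] F [ 4.9  1.9 -2.8] w 0.060840312496448154 j [ 0.25  0.46 -0.27  1.96  0.18  0.74 -0.54]
tool mm [-1.1  1.5 -0.8]
```

View pics/s3.png

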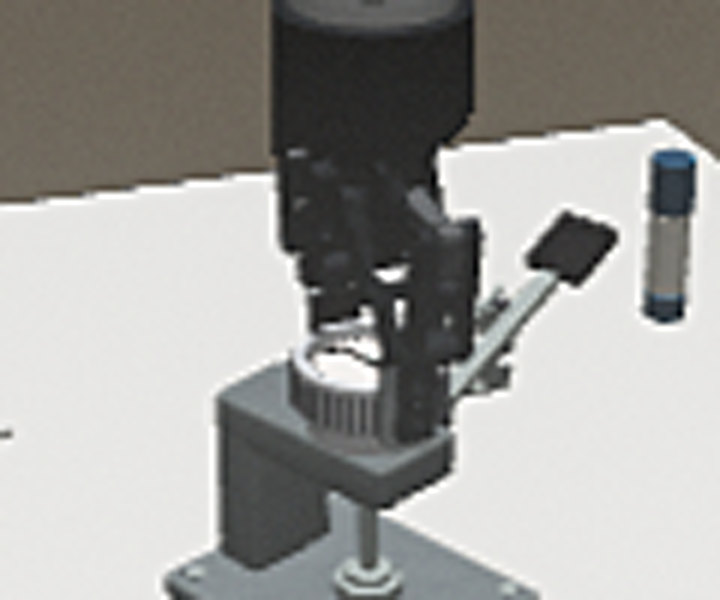

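View pics/t3.png

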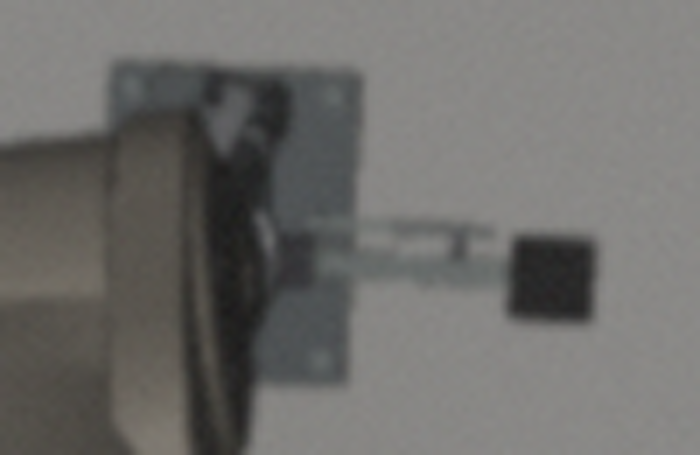

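The fingers hide the mark in both views (scene zoom ~(345, 350)). I'll turn the remaining 4.5°, release, raise and look.

```bash
python3 -m jog '0 4.5 0 0 0 0 0.5;0 0 0 0 0 0 0.5;0 0 0 0 0 0 0.5;0 0 0 0 0 0 1;0 0 0 0 0 0 1'
python3 -m jog '0 0 0 0 0 0 1;0 0 0 0 0 0 1;0 0 0 0 0 0 1;0 0 0 0 -15 0 1;0 0 0 0 -20 0 1'
python3 -m jog '0 0 0 0 -20 0 1;0 0 0 0 -20 0 1;0 0 0 0 -20 0 1;0 0 0 0 -20 0 1;0 0 0 0 0 0 1';  python3 - <<'E'
from h import *
to([.5437,-.0808,.093])
import cv2
from bench import imaging
f=imaging.grab_frame("scene")
np.savez('scene4.npz',**f)
cv2.imwrite('pics/s4.png',cv2.resize(f["color"][190:240,220:290,::-1],None,fx=10,fy=10,interpolation=cv2.INTER_CUBIC))
E
```

```text
clock: 6.97
tcp_pos: [0.5427, -0.0811, 0.0939]
orientation: [-1.536, 0.391, -0.388]
contact_force: [0.2, 0.8, -0.6]
grip_width: 0.0823
clock: 7.38
tcp_pos: [0.5421, -0.0808, 0.1281]
orientation: [-1.536, 0.394, -0.387]
contact_force: [1.0, 1.2, -0.1]
grip_width: 0.0856
clock: 7.8
tcp_pos: [0.546, -0.081, 0.2134]
orientation: [-1.534, 0.386, -0.396]
contact_force: [0.1, -0.3, 0.4]
grip_width: 0.0858
7.8 tcp [ 0.546  -0.081   0.2134] xang deg -28.56 down [ 0.006 -0.001 -1.   ] F [ 0.1 -0.3  0.4] w 0.08576713490235183 j [ 0.26  0.31 -0.28  1.86  0.1   0.98 -0.56]
tool mm [ -2.8 120.3  -1.2]
```

View pics/s4.png

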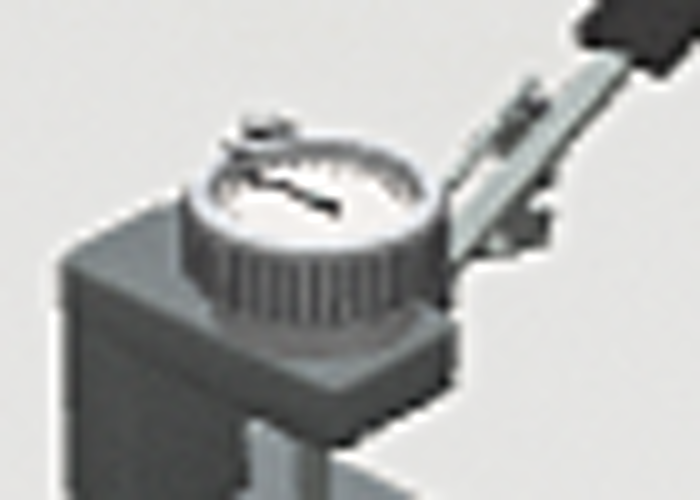

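Zoom view: the mark and pointer look collinear (pointer tip (240, 175), mark at the rim (225, 150)). I'll move over the lever pad, which also clears the top camera's view.

```bash
python3 -m jog '0 -7 0 0 0 0 0;0 -7 0 0 0 0 0;0 -6.5 0 0 0 0 0;0 -6 0 0 0 0 0;0 0 0 0 0 0 0' 60
python3 -m jog '0 0 0 0 0 -30 0;0 0 0 0 0 -30 0;0 0 0 0 0 -30 0;0 0 0 0 0 -30 0;0 0 0 0 0 0 0'
python3 - <<'E'
from h import *
to([.539,-.2128,.16])
E
```

```text
clock: 8.27
tcp_pos: [0.543, -0.0809, 0.2081]
orientation: [-1.57, 0.027, -0.024]
contact_force: [-0.5, -0.2, -0.4]
grip_width: 0.0255
clock: 8.68
tcp_pos: [0.5376, -0.2085, 0.2082]
orientation: [-1.574, 0.04, -0.036]
contact_force: [-0.2, -1.3, 0.5]
grip_width: 0.0
8.6833 tcp [ 0.5376 -0.2085  0.2082] xang deg -2.78 down [-0.002 -0.003 -1.   ] F [-0.2 -1.3  0.5] w 4.17241046185369e-05 j [ 0.49  0.36 -0.29  1.8   0.13  1.    0.1 ]
tool mm [ 1.7 48.2 -4.1]
```

```bash
python3 -m jog '0 0 0 1.5 0 0 0;0 0 0 0 0 0 0;0 0 0 0 0 0 0;0 0 0 0 0 0 0;0 0 0 0 0 0 0'
python3 - <<'E'
from h import *
to([.539,-.2128,.14])
import cv2
from bench import imaging
f=imaging.grab_frame("top");np.savez('top5.npz',**f)
cv2.imwrite('pics/t5.png',cv2.resize(f["color"][180:245,200:300,::-1],None,fx=8,fy=8,interpolation=cv2.INTER_CUBIC))
f=imaging.grab_frame("scene");np.savez('scene5.npz',**f)
cv2.imwrite('pics/s5.png',cv2.resize(f["color"][190:240,220:290,::-1],None,fx=10,fy=10,interpolation=cv2.INTER_CUBIC))
E
```

```text
clock: 9.1
tcp_pos: [0.5412, -0.1996, 0.2093]
orientation: [-1.57, 0.027, -0.027]
contact_force: [-0.1, -0.8, -0.3]
grip_width: -0.0
9.1 tcp [ 0.5412 -0.1996  0.2093] xang deg -1.98 down [-0.  0. -1.] F [-0.1 -0.8 -0.3] w -1.8075897742168093e-05 j [ 0.49  0.36 -0.3   1.8   0.12  1.    0.1 ]
tool mm [ -1.8  69.3 -13.3]
```

View pics/t5.png

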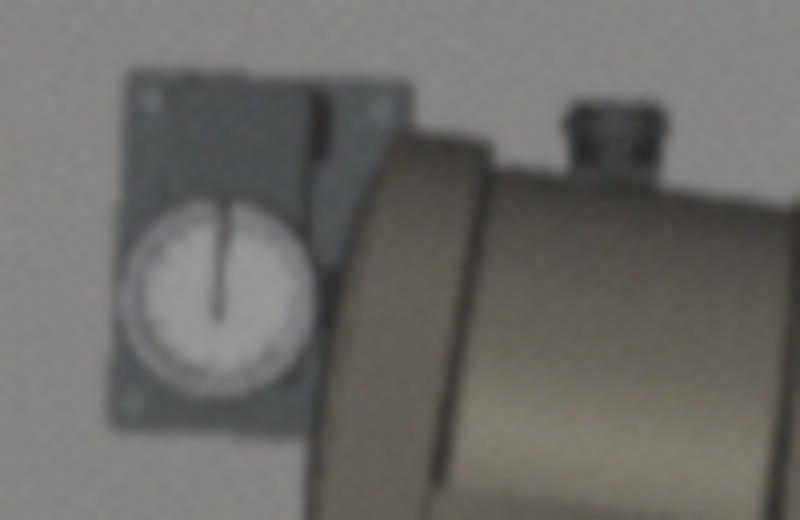

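View pics/s5.png

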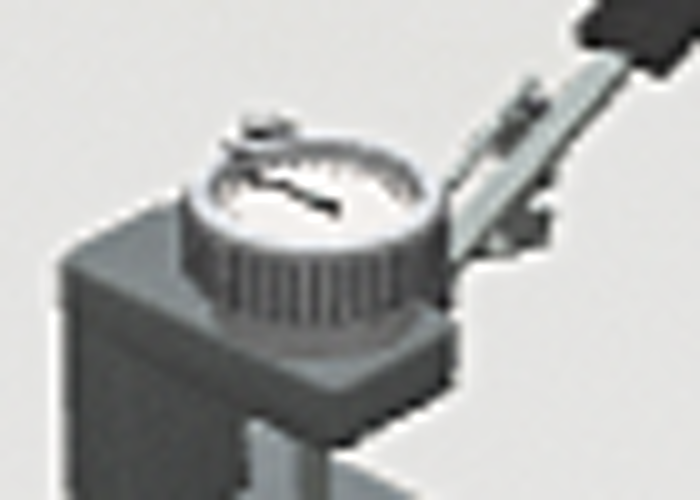

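Run:
```python
from h import *
import cv2
from scipy.ndimage import map_coordinates
for n in('top0','top5'):
  f=dict(np.load(n+'.npz'));g=cv2.cvtColor(f["color"],cv2.COLOR_RGB2GRAY).astype(float)
  lo,hi=(.6,1.25) if n=='top0' else (-.4,.4)
  for rad,a in((.012,(-.4,.4)),(.016,(-.4,.4)),(.022,(lo,hi)),(.026,(lo,hi)),(.028,(lo,hi))):
    A=np.linspace(*a,161);uv=np.array([proj(f,np.array([.5437+rad*np.cos(t),-.0808+rad*np.sin(t),.124])) for t in A])
    p=map_coordinates(g,[uv[:,1],uv[:,0]],order=1);w=np.clip(np.median(p)-8-p,0,None);print(n,rad,(w*A).sum()/w.sum(),p.min(),np.median(p),A[p.argmin()])
```

```text
top0 0.012 -0.021231975436202657 106.3334154248675 126.21886932842618 -0.010000000000000009
top0 0.016 -0.04266119826846186 108.85708981575631 132.00956952133998 -0.0050000000000000044
top0 0.022 0.912430124744457 87.11615676808562 107.05113400758543 0.9209375
top0 0.026 0.9252554931578327 81.47833038458317 102.69529743015389 0.9290625
top0 0.028 0.9134940079631857 80.90987119319793 104.4475451385888 0.916875
top5 0.012 -0.02515232893052176 110.32181276728149 130.61610778103008 -0.010000000000000009
top5 0.016 -0.06103852613123617 104.90097303174902 133.25936389490522 -0.0050000000000000044
top5 0.022 -0.06620748984556793 95.72252817564046 121.28222809947653 -0.11000000000000004
top5 0.026 -0.03611009420027095 85.8926841106183 115.49680867939676 -0.09000000000000002
top5 0.028 -0.04108252666247079 76.92901053533778 104.40890223429247 -0.08500000000000002
```

Run:
```python
from h import *
import cv2
from bench import imaging
from scipy.ndimage import map_coordinates
fs=[imaging.grab_frame("top") for _ in range(8)];f=fs[0]
gm=np.mean([cv2.cvtColor(x["color"],cv2.COLOR_RGB2GRAY).astype(float) for x in fs],0)
f0=dict(np.load('top0.npz'));g0=cv2.cvtColor(f0["color"],cv2.COLOR_RGB2GRAY).astype(float)
def prof(g,rad,c,A):
    uv=np.array([proj(f,np.array([.5437+rad*np.cos(t+c),-.0808+rad*np.sin(t+c),.124])) for t in A])
    return map_coordinates(g,[uv[:,1],uv[:,0]],order=3)
A=np.linspace(-.35,.35,29)
print(A[::2].round(2))
for r in(.010,.014,.017,.021,.023,.025,.027,.029):
    p=prof(gm,r,-.03,A);print(r,p[::2].round(0).astype(int))
sc=[imaging.grab_frame("scene") for _ in range(8)]
g=np.mean([cv2.cvtColor(x["color"],cv2.COLOR_RGB2GRAY).astype(float) for x in sc],0)
f=sc[0]
print("scene")
for r in(.010,.014,.017,.021,.023,.025,.027,.029):
    p=prof(g,r,-.03,A);print(r,p[::2].round(0).astype(int))
cv2.imwrite('pics/t6.png',cv2.resize(np.clip(gm[195:238,208:250]*1.8,0,255).astype(np.uint8),None,fx=14,fy=14,interpolation=cv2.INTER_CUBIC))
```

```text
[-0.35 -0.3  -0.25 -0.2  -0.15 -0.1  -0.05  0.    0.05  0.1   0.15  0.2
  0.25  0.3   0.35]
0.01 [145 142 138 132 126 120 115 113 113 117 123 130 136 141 144]
0.014 [147 143 136 128 120 112 106 105 108 116 127 136 143 147 149]
0.017 [147 143 136 126 114 104  99 100 107 119 132 142 147 149 150]
0.021 [129 128 125 118 107  97  94  98 107 116 125 131 135 137 138]
0.023 [123 123 123 119 110  98  93  96 102 108 114 119 122 123 123]
0.025 [122 122 122 121 113  98  88  87  94 103 110 115 117 117 115]
0.027 [114 114 116 115 109  95  82  79  86  98 108 112 115 117 117]
0.029 [ 95  96  98  98  94  84  75  73  78  88  95  99 103 106 106]
scene
0.01 [243 243 242 243 245 249 254 256 255 247 234 216 193 168 143]
0.014 [160 147 154 176 204 227 242 249 254 257 259 257 247 229 206]
0.017 [123 132 146 152 147 138 138 152 175 193 199 189 167 137 106]
0.021 [134 134 130 121 115 117 124 128 127 123 116 107  96  88  86]
0.023 [161 164 159 147 134 125 117 109 105 109 114 116 114 112 111]
0.025 [185 190 187 181 172 150 117  90  80  83  95 110 120 121 113]
0.027 [178 187 200 214 206 167 119  83  72  88 123 153 164 161 157]
0.029 [134 139 167 198 200 171 137 113 120 161 201 215 214 211 212]
```

View pics/t6.png

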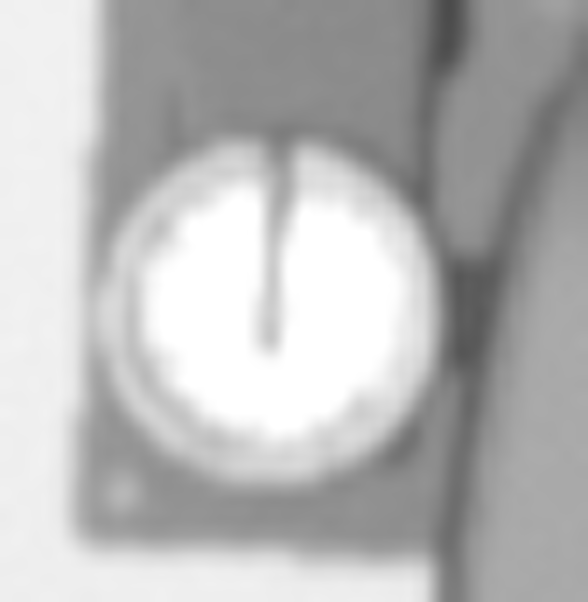

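The mark (rim at zoom (280, 145)) is collinear with the pointer to about 0.03 rad, so the bezel is set. Now I'll press the lever.

```bash
python3 -m jog '0 0 0 -1.5 0 -13 0;0 0 0 0 20 0 0;0 0 0 0 20 0 0;0 0 0 0 15 0 0;0 0 0 0 0 0 0'
python3 -c "
from h import *;to([.539,-.2128,.082])"
```

```text
clock: 10.42
tcp_pos: [0.5367, -0.2145, 0.1512]
orientation: [-1.569, 0.033, -0.025]
contact_force: [-0.9, -0.7, -0.5]
grip_width: 0.0006
10.4167 tcp [ 0.5367 -0.2145  0.1512] xang deg -2.12 down [-0.005  0.001 -1.   ] F [-0.9 -0.7 -0.5] w 0.0005556007238306375 j [ 0.5   0.43 -0.29  1.85  0.15  0.89  0.1 ]
tool mm [ 2.6 69.2  1.7]
```

```bash
python3 -m jog '0 0 0 1 6 1 0;0 0 0 0 6 0 0;0 0 0 0 6 0 0;0 0 0 0 6 0 0;0 0 0 0 0 0 0'
python3 -m jog '0 0 0 0 6 0 0;0 0 0 0 6 0 0;0 0 0 0 6 0 0;0 0 0 0 6 0 0;0 0 0 0 0 0 0'
python3 -c "
from h import *;to([.539,-.2128,.082])"
```

```text
clock: 10.83
tcp_pos: [0.541, -0.2159, 0.1311]
orientation: [-1.574, 0.028, -0.032]
contact_force: [-2.0, -4.0, 7.9]
grip_width: -0.0001
clock: 11.25
tcp_pos: [0.5407, -0.2136, 0.1062]
orientation: [-1.572, 0.028, -0.03]
contact_force: [0.1, -2.3, 4.6]
grip_width: 0.0
11.25 tcp [ 0.5407 -0.2136  0.1062] xang deg -2.09 down [ 0.001 -0.001 -1.   ] F [ 0.1 -2.3  4.6] w 2.4422549045733158e-05 j [ 0.48  0.49 -0.27  1.88  0.18  0.8   0.08]
tool mm [-1.8 24.2  0.8]
```

```bash
python3 -m jog '0 0 0 0 5 0 0;0 0 0 0 5 0 0;0 0 0 0 5 0 0;0 0 0 0 4 0 0;0 0 0 0 0 0 0'
python3 -m jog '0 0 0 0 3 0 0;0 0 0 0 0 0 0;0 0 0 0 0 0 0;0 0 0 0 0 0 0;0 0 0 0 0 0 0'
python3 - <<'E'
from h import *
to([.539,-.2128,.082])
import cv2
from bench import imaging
sc=[imaging.grab_frame("scene") for _ in range(4)]
g=np.mean([x["color"].astype(float) for x in sc],0).astype(np.uint8)
cv2.imwrite('pics/s7.png',cv2.resize(g[180:240,220:310,::-1],None,fx=8,fy=8,interpolation=cv2.INTER_CUBIC))
sc=[imaging.grab_frame("top") for _ in range(4)]
g=np.mean([x["color"].astype(float) for x in sc],0)
np.savez('top7.npz',**{**sc[0],'color':g.astype(np.uint8)})
cv2.imwrite('pics/t7.png',cv2.resize(np.clip(g[195:238,208:250,::-1]*1.8,0,255).astype(np.uint8),None,fx=13,fy=13,interpolation=cv2.INTER_CUBIC))
E
```

```text
clock: 11.67
tcp_pos: [0.5407, -0.2142, 0.0876]
orientation: [-1.572, 0.028, -0.03]
contact_force: [0.9, -4.7, 6.0]
grip_width: -0.0002
clock: 12.08
tcp_pos: [0.5407, -0.2142, 0.0852]
orientation: [-1.572, 0.028, -0.03]
contact_force: [-0.2, -5.4, 5.9]
grip_width: -0.0
12.0833 tcp [ 0.5407 -0.2142  0.0852] xang deg -2.11 down [ 0.002 -0.002 -1.   ] F [-0.2 -5.4  5.9] w -3.0023800713743226e-06 j [ 0.48  0.52 -0.27  1.89  0.19  0.76  0.06]
tool mm [-1.8  3.2  1.3]
```

View pics/s7.png

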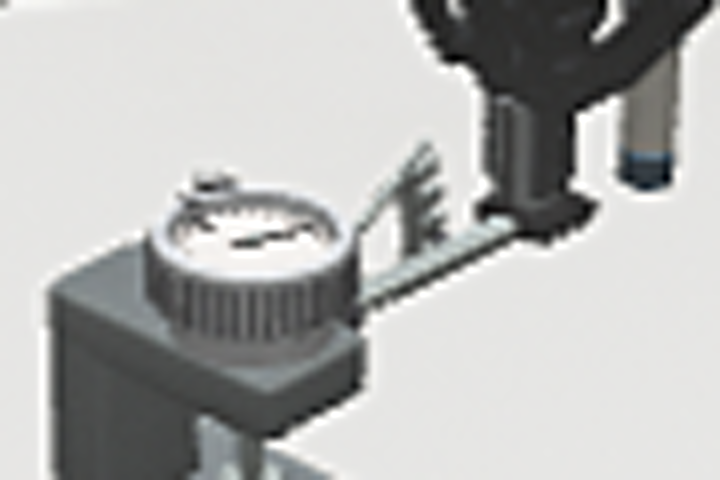

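View pics/t7.png

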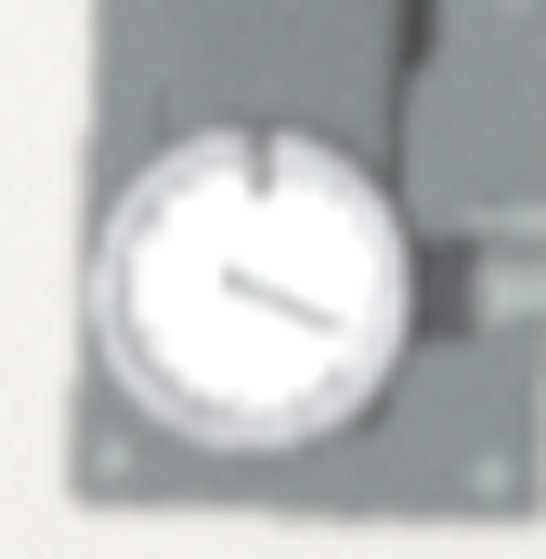

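The pointer runs from zoom (225, 277) to (345, 328), which makes the lever about 0.485 rad; I'll press 2 mm more to centre it. Then I'll recheck the mark.

```bash
python3 -m jog '0 0 0 0 1 0 0;0 0 0 0 1 0 0;0 0 0 0 0 0 0;0 0 0 0 0 0 0;0 0 0 0 0 0 0'
python3 - <<'E'
from h import *
import cv2
from bench import imaging
from scipy.ndimage import map_coordinates
o,T=st()
sc=[imaging.grab_frame("top") for _ in range(8)];f=sc[0]
g=np.mean([cv2.cvtColor(x["color"],cv2.COLOR_RGB2GRAY).astype(float) for x in sc],0)
def cen(rad,c,h):
    A=np.linspace(c-h,c+h,121);uv=np.array([proj(f,np.array([.5437+rad*np.cos(t),-.0808+rad*np.sin(t),.124])) for t in A])
    p=map_coordinates(g,[uv[:,1],uv[:,0]],order=3);w=np.clip((p.min()+p.max())/2-p,0,None);return (w*A).sum()/w.sum(),p.min(),p.max()
for r in(.022,.024,.026,.027,.028):print("mark",r,cen(r,-.03,.3))
for r in(.01,.012,.014,.016,.018):print("ptr",r,cen(r,-2.05,.5))
for n in("scene","top"):
    f=imaging.grab_frame(n)
    cv2.imwrite(f'pics/{n}8.png',f["color"][:,:,::-1])
E
```

```text
clock: 12.9
tcp_pos: [0.5407, -0.2142, 0.0834]
orientation: [-1.572, 0.028, -0.03]
contact_force: [-0.2, -4.9, 7.9]
grip_width: 0.0002
12.9 tcp [ 0.5407 -0.2142  0.0834] xang deg -2.11 down [ 0.002 -0.002 -1.   ] F [-0.2 -4.9  7.9] w 0.0001971725261744633 j [ 0.47  0.52 -0.27  1.89  0.19  0.76  0.06]
mark 0.022 (np.float64(-0.07323713842579545), np.float64(93.54158708314112), np.float64(129.76441969477))
mark 0.024 (np.float64(-0.04811129121900498), np.float64(90.78965022770255), np.float64(123.5770236961912))
mark 0.026 (np.float64(-0.03721664940552758), np.float64(83.05645300853718), np.float64(120.87664520907104))
mark 0.027 (np.float64(-0.03824328226854414), np.float64(79.35854758383769), np.float64(117.2436334661195))
mark 0.028 (np.float64(-0.04015427792447034), np.float64(75.8994905450939), np.float64(112.97103826556614))
ptr 0.01 (np.float64(-2.121460143790345), np.float64(119.17289157158868), np.float64(150.75122488774073))
ptr 0.012 (np.float64(-2.1142066235270596), np.float64(116.0869915655121), np.float64(151.53615621399862))
ptr 0.014 (np.float64(-2.107305874730759), np.float64(112.87174200648461), np.float64(151.6726964891857))
ptr 0.016 (np.float64(-2.108670132129055), np.float64(111.04408147564358), np.float64(151.63538956938186))
ptr 0.018 (np.float64(-2.1153722203202574), np.float64(115.80042660918221), np.float64(151.14701649269873))
```

View pics/top8.png

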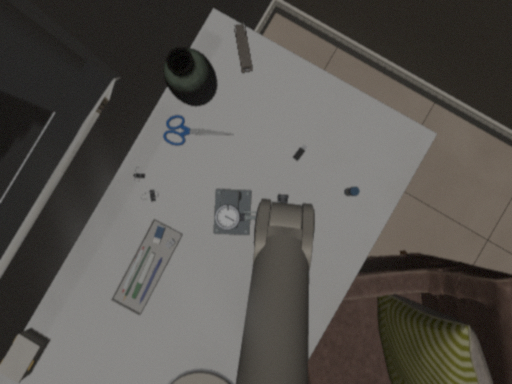

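Lever ≈ 0.52 rad and mark ≈ -0.04 rad against a gauge axis at about -0.03. The scissors (198, 132), memory stick (299, 153) and glue stick (351, 191) are where they were. Handing in.

```bash
python3 -c "
from bench import r;print(r.hand_in())
from h import *;st()"
```

```text
the job is handed in; nothing more can be done
None
the job is handed in; nothing more can be done
```

I zeroed the dial, and the arm was holding the lever at the third click when I handed the job in. No verdict was reported.

- **Dial:** I gripped the bezel across its diameter and turned it 54.5° clockwise with the lever untouched. In the last top view the zero mark lies within about 0.01–0.03 rad of the pointer's resting direction; the limit is 0.1 rad. One sample at the inner end of the mark read about 0.04 rad off, still within the limit.
- **Lever:** I pressed the pad down with the shut fingers to a tip height of 83 mm. The pointer has turned about 2.08 rad, so the lever is at about 0.52 rad (allowed 0.45–0.59, end stop 0.70). The measured upward push on the fingers was about 7.9 N. There was also about 5 N of sideways force on them, which did not move the lever.
- **Desk:** By eye in the last top view, the scissors, memory stick and glue stick were where they started. The last reading before handing in was at 12.9 s plus about half a second of camera calls.

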